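# Put the laser-session samples back with their kind

## Task

The laser session is over: put the five loose samples back with their own kind, each into an empty recess of the tray that already holds one like it: the two small round mounts, the large round mount, the rock billet, and the glass vial upright in the vial stand. Seat each one flat on the bottom of its recess and let go of it; set things down rather than dropping them, and do not tip the vial over.

Things in the scene. Friction and masses are not known exactly. Their poses are not given: they have to be found in the camera images.
- mount_large: Large round resin sample mount, cream resin with grey rock chips set in the polished top: an upright cylinder 40 mm in diameter, 18 mm high. Origin: centre of its underside, z up. 24 to 43 g.
- mount_small_1: Small round resin sample mount, cream resin with grey rock chips set in the polished top: an upright cylinder 25 mm in diameter, 20 mm high. Origin: centre of its underside, z up. 10 to 19 g. One of two alike: either may go in either free recess.
- mount_small_2: Small round resin sample mount, cream resin with grey rock chips set in the polished top: an upright cylinder 25 mm in diameter, 20 mm high. Origin: centre of its underside, z up. 10 to 19 g. The other of two alike: either may go in either free recess.
- billet: Rock billet, a grey sawn stone block with a pale vein lying flat, 28 mm (its x) by 48 mm (its y) by 16 mm high. Origin: centre of its underside. 44 to 78 g; lies at any yaw.
- vial: Glass vial standing on the bench, 28 mm in diameter up to 42 mm height, then a shoulder and a white screw cap 24 mm in diameter, 60 mm high in all. Origin: centre of its underside, z up. 26 to 47 g.
- tray_small: Tray for small mounts: aluminium plate 56 x 158 mm, 8 mm high, with three round dark-floored recesses, 42 mm wide, 5 mm deep (floor 3 mm above the bench), at y = -50, 0 and +50 mm. The one at +50 mm holds a small mount 20 mm high; those at 0 and -50 mm are free, for one small mount each. Fixed. Origin: centre of underside, x across, y along it, z up.
- tray_large: Tray for large mounts: aluminium plate 72 x 142 mm, 8 mm high, with two dark-floored round recesses 57 mm in diameter, 5 mm deep (floor 3 mm above the bench), centred at y = -34 and +34 mm. The one at +34 mm already holds a large mount, 18 mm high; the one at -34 mm is free. Fixed. Origin: centre of underside, x across, y along it, z up.
- tray_billet: Tray for billets: aluminium plate 60 x 152 mm, 8 mm high, with two dark-floored rectangular recesses 44 mm (x) by 64 mm (y), 5 mm deep (floor 3 mm above the bench), centred at y = -36 and +36 mm. The one at +36 mm already holds a billet, 16 mm high; the one at -36 mm is free: a billet lies in it with its long side along the tray. Fixed. Origin: centre of underside, x across, y along it, z up.
- vial_stand: Vial stand: aluminium block 62 x 120 mm, 20 mm high, with two dark-floored round recesses 44 mm in diameter, 15 mm deep (floor 5 mm above the bench), centred at y = -28 and +28 mm. The one at +28 mm already holds a vial, 60 mm high; the one at -28 mm is free. Fixed. Origin: centre of underside, x across, y along it, z up.
Things that resemble listed ones, but are neither listed nor needed, are in the scene too. Leave any green or purple look-alike of the vial alone.

How it is judged:
By the outcome, as a careful person would: the job done as asked, in the order asked, and still so for the second after the job is handed in, with the robot touching nothing.
It also fails if it takes over 120 s, if anything falls off the work surface, if the arm or the gripper's body presses on something with over 40 N, if the wrist force passes 120 N, or if a joint passes its speed limit or range.

## Robot

A 6-joint arm with a two-finger parallel gripper is mounted at the origin on the work surface. World frame = base frame: x ahead of the robot, y to its left, z up, the work surface at z = 0. Lengths are in m, angles in rad, forces in N, time in s.
With the tool pointing down it reaches from about 0.325 to 0.85 m from the base axis. Payload 15.5 kg.
Tool frame: the origin (TCP) lies at the very end of the fingers, on their centre line; the grasp point (between the pads) lies 19 mm behind it (grip_point_offset is the distance from the TCP to the grasp point, in m); z points along the fingers, y is the line along which they close (so a half turn about z gives the same grasp; the last joint's range is limited). The gripper opens to 91 mm and grips with 3 to 60 N. Pads are 32 mm wide; open, the fingers measure 118 mm over their backs; the gripper's body (76 mm by 178 mm) begins 60 mm behind the grasp point.
Start: joints at [-1.298, 0.494, 1.345, -0, 1.302, -0.096], TCP at [0.225, -0.583, 0.183] pointing down, gripper open.
Joint ranges: [-2.91, 2.91], [-0.82, 2.16], [0.22, 2.67], [-1.22, 4.37], [0.12, 2.79], [-3.08, 3.08]. Speed limits (rad/s): [1.89, 1.89, 2.57, 3.01, 3.01, 3.01].

## Interface

Orientations are given as a unit quaternion [w, x, y, z].
In Python, from rig import * gives the robot as it stands. Calls block until the motion is done:
- reach(position, orientation): joint-space move of the TCP to a pose.
- move_linear(position, ori=None, feed=0.15, force_limit=None): straight line of the TCP; ori=None keeps the orientation; feed is the mean speed in m/s. With force_limit (N) it stops when the force on the tool has changed by that much, and returns True; else False.
- movej(angles): joint-space move.
- gripper_to(opening, f_grip=None): opening from 0.0 (shut) to 1.0 (fully open); f_grip is the grip in N (None keeps the last); returns when the fingers have stopped.
- dwell(seconds).
- inverse_kinematics(position, orientation): joint angles nearest the present ones, or None.
- sense(): the state.
- camera(name): name is "scene" or "top"; returns (picture, depth): 420x560x3 uint8, blue, green, red; 420x560 float32, m along the optical axis (not along the pixel's ray), 0 where there is no reading.
- get_calibration(name): a dict with "fx", "fy", "cx", "cy" (pixels), "distortion" ([k1, k2, p1, p2, k3] as OpenCV has them; the pictures are not rectified), "origin" and "attitude" of the camera in the world. Camera axes: x right, y down, z forward; pixel columns grow to the right and rows downward; lengths in m; the calibration is good to about 2 mm. A picture is of the moment at which its call begins. get_calibration takes no time and is no camera call.
A pose or a line that the arm cannot do raises MotionError and nothing moves.
- job_done(): hands the job in; it is judged then, once.
The state is a dict: "time": time; "joints": joint angles; "dq": joint speeds; "joint_efforts": joint torques, N m; "ee_pos": TCP position; "tool_rot": TCP orientation; "wrist_force": force on the tool from outside, world axes, zero at the start; "ft_torque": the same for the moment, N m; "width": opening from 0.0 (shut) to 1.0 (fully open); "grip_force": force on a finger pad.
Only numpy, scipy, OpenCV 4.12 (cv2) and the standard library are available. Lean on these libraries where they do the work, as an engineer would, in place of code of your own. Each camera call takes 0.05 s, during which the arm holds its last target. There are 200 camera calls.

## Working session

There is one attempt and no reset: what is moved stays moved. The work goes in short steps, each a Python script; the robot and the scene stay as the last script left them, time stands still between calls to the robot, and variables do not carry over. Pictures are saved under pics/ and viewed, at most 14 in all, crops included, and the job is handed in when it is done.

```bash
mkdir -p pics; python3 - <<'E'
from rig import *
import cv2,numpy as np
for n in("top","scene"):
    p,d=camera(n); cv2.imwrite(f"pics/{n}0.png",p); np.savez(f"{n}0.npz",p=p,d=d); print(n,get_calibration(n))
s=sense();print(s["time"],s["tool_rot"],s["ee_pos"],s["width"])
E
```

```text
top {'fx': 432.10189590358135, 'fy': 432.10189590358135, 'cx': 280.2044319147578, 'cy': 200.71793498563858, 'distortion': array([-0.03195674,  0.        ,  0.        ,  0.        ,  0.        ]), 'origin': array([ 0.37948947, -0.00333383,  1.19956219]), 'attitude': array([ 0.04300581, -0.70559455,  0.70637856, -0.03627877])}
scene {'fx': 435.2015064233354, 'fy': 435.2015064233354, 'cx': 277.5669243198724, 'cy': 205.3213235572415, 'distortion': array([-0.0433394,  0.       ,  0.       ,  0.       ,  0.       ]), 'origin': array([1.21995373, 0.14728185, 0.64582998]), 'attitude': array([-0.26158483,  0.57591472,  0.70054073, -0.33036085])}
0.1 [-5.16207951e-04  9.83045077e-01  1.83363324e-01 -3.82948979e-05] [ 0.22522636 -0.58261239  0.18272651] 1.001974664549874
```

View pics/top0.png

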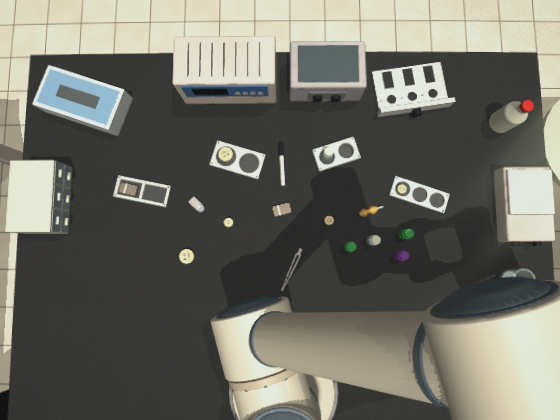

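View pics/scene0.png

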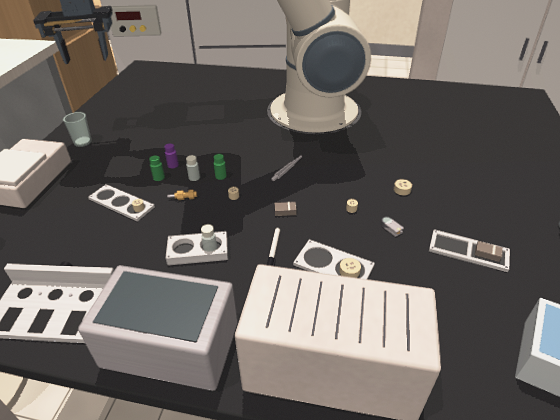

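The top view shows the large mount at (186,256), the small mounts at (228,222) and (329,220), the billet at (282,210), and the clear vial at (373,240) among look-alikes at (350,247), (407,234) and (402,256). The trays are large (238,160), stand (337,153), small (420,194) and billet (142,191). The scene view agrees.

```bash
cat > h.py <<'E'
from rig import *
import cv2,numpy as np
from scipy.spatial.transform import Rotation as R
def cal(n):
    c=get_calibration(n);K=np.array([[c["fx"],0,c["cx"]],[0,c["fy"],c["cy"]],[0,0,1]])
    q=c["attitude"];return K,c["distortion"],c["origin"],R.from_quat([q[1],q[2],q[3],q[0]]).as_matrix()
def rays(n,px):
    K,D,o,M=cal(n);u=cv2.undistortPoints(np.float64(px).reshape(-1,1,2),K,D)[:,0]
    return o,np.c_[u,np.ones(len(u))]@M.T
def onplane(n,px,z):
    o,r=rays(n,px);return o+r*((z-o[2])/r[:,2])[:,None]
def cloud(n,d):
    h,w=d.shape;g=np.stack(np.meshgrid(np.arange(w),np.arange(h)),-1).reshape(-1,2)
    o,r=rays(n,g);return (o+r*0+ (r*d.reshape(-1,1))).reshape(h,w,3)
def rect(P):
    (c,s,a)=cv2.minAreaRect(np.float32(P[:,:2]*1000)); return np.round(c,1),np.round(s,1),round(a,1)
E
python3 - <<'E'
from h import *
f=np.load("top0.npz");p,d=f["p"],f["d"]
W=cloud("top",d); z=W[...,2]; print("bench z", np.median(z[280:300,60:180]),z[280:300,60:180].std())
g=p.max(2)
for nm,(u,v) in dict(tl=(238,160),st=(337,153),ts=(420,194),tb=(142,191)).items():
    m=np.zeros_like(g);m[v-25:v+26,u-36:u+37]=((g>75)[v-25:v+26,u-36:u+37])
    cs,_=cv2.findContours(m,cv2.RETR_EXTERNAL,cv2.CHAIN_APPROX_NONE);c=max(cs,key=lambda c:cv2.contourArea(cv2.convexHull(c)))
    zt=.02 if nm=="st" else .008
    print(nm,rect(onplane("top",c,zt)))
for nm,(u,v,h) in dict(L=(186,256,.018),s1=(228,222,.02),s2=(329,220,.02),B=(282,210,.016),V=(373,240,.06),g1=(350,247,.06),g2=(407,234,.06),pu=(402,256,.06),
   L0=(226,155,.021),s0=(403,188,.023),V0=(329,154,.065),B0=(128,188,.019)).items():
    s=np.s_[v-12:v+13,u-12:u+13]
    m=np.zeros_like(g);m[s]=((z>h*.6)[s])
    n,l,st,ce=cv2.connectedComponentsWithStats(m);
    if n<2: print(nm,"none");continue
    k=1+np.argmax(st[1:,4]);P=W[l==k];zz=np.percentile(P[:,2],80)
    vv,uu=np.nonzero(l==k);print(nm,st[k,4],"cen px",ce[k].round(1),"z80",zz.round(4),"xy",onplane("top",[ce[k]],h)[0,:2].round(4),rect(P), "colour m:",rect(onplane("top",cv2.findNonZero(((g>70)*m).astype(np.uint8)) ,h)) if (g>70)[l==k].any() else "")
top=p[125:280,110:450];cv2.imwrite("pics/crop1.png",cv2.resize(np.clip(top.astype(float)*1.7,0,255).astype(np.uint8),None,fx=2.35,fy=2.35,interpolation=cv2.INTER_CUBIC))
E
```

```text
bench z 0.0009688301343961925 0.0547016380147514
tl (array([631.2, 129.3]), array([146.4,  77.1]), 73.2)
st (array([ 644.7, -147.5]), array([ 67.6, 125.2]), 17.7)
ts (array([ 531.8, -378.4]), array([161.6,  61. ]), 71.1)
tb (array([542.7, 397.1]), array([156.9,  64.2]), 78.5)
L 173 cen px [186.3 255.8] z80 0.0206 xy [0.3621 0.2639] (array([361.6, 140.4]), array([ 37.9, 287.4]), 0.1) colour m: (array([361.5, 264.6]), array([37.9, 38.5]), 0.1)
s1 68 cen px [228.4 221.9] z80 0.0223 xy [0.4544 0.1497] (array([455.2, 149.5]), array([23.1, 23. ]), 47.9) colour m: (array([455.4, 149.4]), array([23.4, 23.1]), 45.4)
s2 66 cen px [328.9 219.8] z80 0.0225 xy [ 0.4596 -0.1252] (array([ 459.1, -125.2]), array([22.6, 22.2]), 89.4) colour m: (array([ 459.2, -125.4]), array([21.9, 22. ]), 89.3)
B 182 cen px [281.6 209. ] z80 0.0189 xy [0.49  0.004] (array([444.1,  -7.5]), array([123.4,  47.4]), 14.1) colour m: (array([489.8,   4.7]), array([28.8, 48.8]), 14.0)
V 93 cen px [374.9 239.4] z80 0.0618 xy [ 0.4053 -0.2411] (array([ 405.4, -243.1]), array([23.3, 24. ]), 89.9) colour m: (array([ 405. , -241
[... 551 characters left out ...]
]), 89.8)
L0 164 cen px [225.5 153.6] z80 0.0241 xy [0.6445 0.1603] (array([644.7, 159.9]), array([38.3, 36.8]), 3.8) colour m: (array([634.8, 160.5]), array([61.7, 59.5]), 79.0)
s0 74 cen px [400.7 188.3] z80 0.0252 xy [ 0.5459 -0.3234] (array([ 460.8, -172.2]), array([ 23.4, 374.2]), 29.3) colour m: (array([ 542.5, -334.1]), array([67.5, 34.8]), 48.3)
V0 93 cen px [328.2 152.2] z80 0.067 xy [ 0.6378 -0.1211] (array([517.9, -60.1]), array([ 25.4, 298.1]), 63.1) colour m: (array([ 637.2, -118.5]), array([28.3, 53.7]), 18.6)
B0 187 cen px [127.8 188.6] z80 0.022 xy [0.5471 0.4314] (array([475. , 223.5]), array([491.2,  31.9]), 70.9) colour m: (array([549.9, 429.6]), array([76. , 59.6]), 80.0)
```

View pics/crop1.png

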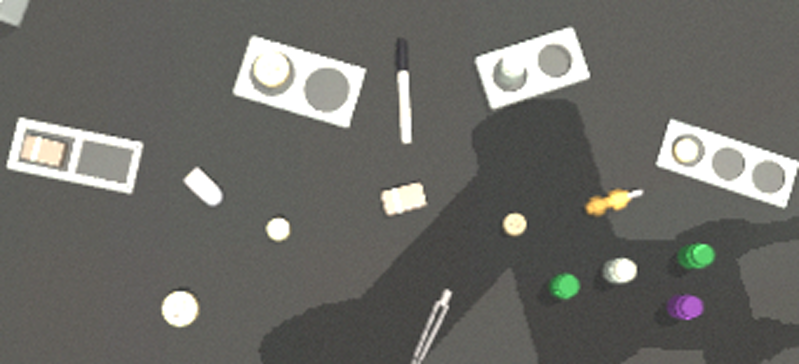

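The crop confirms the identities: the free recesses are on the right (-y) side of each tray. The recess positions agree with the items already held to within about 4 mm, against a clearance of about 8 mm. Next is the first small mount.

```bash
cat >> h.py <<'E'
def ori(a,pos):
    best=None
    for k in(0,180):
        t=np.radians(a+k+90)/2;q=np.array([0,np.cos(t),np.sin(t),0]);j=inverse_kinematics(pos,q)
        if j is not None and (best is None or abs(j[5])<best[0]): best=(abs(j[5]),q)
    return best[1]
def say(t):
    s=sense();print(t,"t%.1f"%s["time"],"tcp",np.round(s["ee_pos"],4),"w %.1fmm"%(s["width"]*91),"gf %.1f"%s["grip_force"],"F",np.round(s["wrist_force"],1))
def pick(xy,a,lift,opening,f=15,zt=.14):
    p=[*xy,zt];q=ori(a,p);gripper_to(opening/91);reach(p,q)
    print("hit",move_linear([*xy,lift],feed=.12,force_limit=15));say("at")
    gripper_to(0,f);say("grip");move_linear(p,feed=.15);say("up")
def place(xy,a,z,release,zt=.14):
    p=[*xy,zt];reach(p,ori(a,p));move_linear([*xy,z+.012],feed=.15)
    print("touch",move_linear([*xy,z-.0015],feed=.015,force_limit=2));say("down")
    gripper_to(release/91);dwell(.2);move_linear(p,feed=.15);say("off")
E
python3 - <<'E'
from h import *
f=np.load("top0.npz");W=cloud("top",f["d"]).reshape(-1,3)
for y0,y1 in((-.3,-.2),(-.2,-.1),(-.1,0)):
    m=(W[:,1]>y0)&(W[:,1]<y1)&(W[:,2]>.08)&(W[:,2]<.3)&(W[:,0]>.67);print(y0,np.sort(W[m,0])[:5].round(3))
pick((.4545,.1497),-19,.0065,50);place((.5318,-.3784),-19,.0095,38)
E
```

```text
-0.3 [0.797 0.797 0.798 0.798 0.798]
-0.2 [0.793 0.793 0.794 0.794 0.795]
-0.1 [0.795 0.796 0.796 0.796 0.796]
hit False
at t4.9 tcp [0.4549 0.1498 0.007 ] w 49.9mm gf 0.0 F [ 0.3 -0.1  0.8]
grip t5.7 tcp [0.4545 0.1497 0.0065] w 0.8mm gf 0.0 F [ 0.5 -0.1  0.6]
up t6.8 tcp [0.454  0.1496 0.1393] w 0.7mm gf 0.0 F [0.7 0.3 0.4]
touch False
down t10.7 tcp [ 0.5319 -0.3784  0.0081] w 0.0mm gf 0.0 F [ 0.2  0.1 -0.7]
off t12.6 tcp [ 0.5314 -0.378   0.1391] w 38.3mm gf 0.0 F [ 0.6  0.1 -0.1]
```

The grasp closed on nothing, so I need to look.

```bash
python3 - <<'E'
from h import *
p,d=camera("top");np.savez("top1.npz",p=p,d=d);a=cv2.resize(np.clip(p[125:280,110:450]*1.7,0,255).astype(np.uint8),None,fx=2.35,fy=2.35)
cv2.imwrite("pics/t1.png",a)
s=camera("scene")[0];cv2.imwrite("pics/s1.png",cv2.resize(s[130:290,60:440],None,fx=2,fy=2))
E
```

```text
(no output)
```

View pics/t1.png

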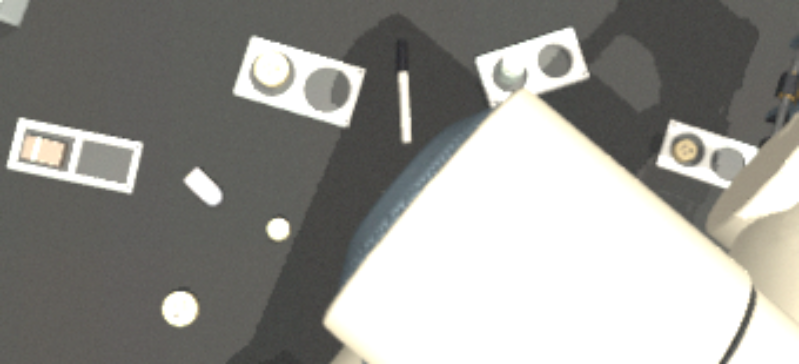

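View pics/s1.png

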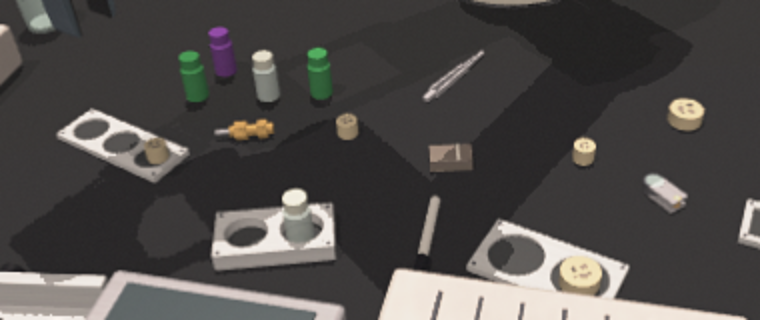

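The small mount at crop (278,229) has not moved at all, so either the gripper went elsewhere or my projection is off. I'll cross-check the projection against the scene camera and the visible gripper.

```bash
python3 - <<'E'
from h import *
def proj(n,P):
    K,D,o,M=cal(n);c=(np.float64(P).reshape(-1,3)-o)@M
    return cv2.projectPoints(c,np.zeros(3),np.zeros(3),K,D)[0][:,0].round(1)
print("s1 from scene",onplane("scene",[(352,206)],.01).round(3),"base",onplane("scene",[(314,112)],0).round(3))
for nm,P in dict(s1=(.4545,.1497,.01),s2=(.4596,-.1252,.01),L=(.362,.264,.01),V=(.405,-.2411,.03),tcp=(.5314,-.378,.139),startTCP=(.225,-.583,.183)).items():print(nm,proj("top",P),proj("scene",P))
E
```

```text
s1 from scene [[0.455 0.154 0.01 ]] base [[0.013 0.007 0.   ]]
s1 [[228.9 222.1]] [[350.3 205.7]]
s2 [[328.5 220.1]] [[232.4 193.2]]
L [[186.9 255.8]] [[401.4 186.7]]
V [[372.5 239.7]] [[192.6 167.9]]
tcp [[435.3 187.5]] [[105.  153.3]]
startTCP [[534.6 315.7]] [[88.5 70.6]]
```

The projection is consistent, but the visible fingertips look higher than the reported TCP. I'll measure them with depth and view a zoom.

```bash
python3 - <<'E'
from h import *
p=[.50,-.02,.14];q=ori(90,p);reach(p,q);say("");print(sense()["tool_rot"])
P,d=camera("scene");W=cloud("scene",d)
x=W.reshape(-1,3);x=x[np.all(abs(x[:,:2]-[.50,-.02])<.09,1)&(x[:,2]>.05)&(x[:,2]<.5)]
print("lowest",x[np.argsort(x[:,2])[:12]].round(3))
for lo in np.arange(.1,.3,.02):
    s=x[(x[:,2]>lo)&(x[:,2]<lo+.02)]
    if len(s):print(round(lo,2),len(s),s.min(0)[:2].round(3),s.max(0)[:2].round(3))
c=P[60:260,180:420];cv2.imwrite("pics/grip.png",cv2.resize(np.clip(c*1.5,0,255).astype(np.uint8),None,fx=3,fy=3))
E
```

```text
t14.4 tcp [ 0.5003 -0.0204  0.14  ] w 38.2mm gf 0.0 F [-0.1 -0.2  0.2]
[6.30878165e-05 9.99999977e-01 1.89955262e-04 7.82853842e-05]
lowest [[ 0.515 -0.041  0.17 ]
 [ 0.515  0.004  0.171]
 [ 0.512 -0.037  0.171]
 [ 0.516  0.006  0.172]
 [ 0.506 -0.037  0.172]
 [ 0.518 -0.042  0.172]
 [ 0.495 -0.037  0.173]
 [ 0.518  0.002  0.173]
 [ 0.485 -0.038  0.173]
 [ 0.489 -0.037  0.173]
 [ 0.516  0.004  0.174]
 [ 0.517 -0.042  0.174]]
0.16 51 [ 0.484 -0.044] [0.519 0.01 ]
0.18 144 [ 0.484 -0.048] [0.519 0.012]
0.2 160 [ 0.484 -0.049] [0.52  0.014]
0.22 179 [ 0.483 -0.051] [0.521 0.016]
0.24 228 [ 0.467 -0.099] [0.54  0.063]
0.26 842 [ 0.464 -0.104] [0.54  0.069]
0.28 1519 [ 0.461 -0.108] [0.54 0.07]
```

View pics/grip.png

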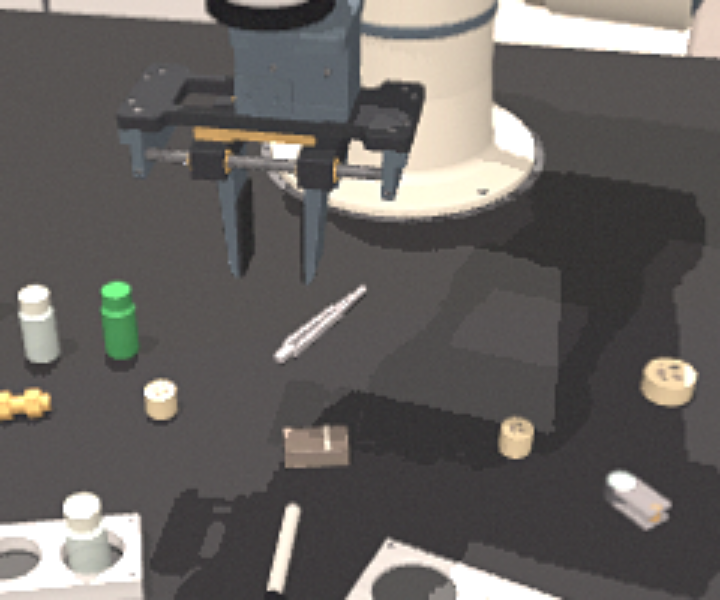

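The fingertips are at z≈0.171 while the TCP reads 0.14, so the reported TCP is about 30 mm past the real tips. A gentle touch on bare bench will calibrate this.

```bash
python3 - <<'E'
from h import *
p=[.41,.07,.04];reach(p,ori(90,p));move_linear([.41,.07,-.018],feed=.1,force_limit=5);say("pre")
print(move_linear([.41,.07,-.04],feed=.012,force_limit=4));say("touch");move_linear([.41,.07,.05],feed=.2)
E
```

```text
pre t17.8 tcp [ 0.4101  0.07   -0.0178] w 38.4mm gf 0.0 F [ 0.4  0.8 -0.3]
True
touch t18.8 tcp [ 0.4099  0.07   -0.0305] w 37.6mm gf 4.8 F [-0.5  0.3  9.8]
```

The touch came at TCP z = -0.0305, so the offset is 30 mm. I'll apply it, abort on any missed grasp, and redo mount 1.

```bash
cat >> h.py <<'E'
TO=.030  # real fingertips are this far behind the reported TCP
def pick(xy,a,z,opening,expect,f=15,zt=.11):
    p=[*xy,zt-TO];q=ori(a,p);gripper_to(opening/91);reach(p,q)
    hit=move_linear([*xy,z-TO],feed=.12,force_limit=15);say("hit!" if hit else "at")
    if hit: move_linear(p);raise SystemExit("hit")
    gripper_to(0,f);say("grip");move_linear(p,feed=.15);say("up")
    if abs(sense()["width"]*91-expect)>4: raise SystemExit("missed grasp")
def place(xy,a,z,release,zt=.11):
    p=[*xy,zt-TO];reach(p,ori(a,p));move_linear([*xy,z+.008-TO],feed=.15)
    print("touch",move_linear([*xy,z-.002-TO],feed=.015,force_limit=3));say("down")
    gripper_to(release/91);dwell(.2);move_linear(p,feed=.15);say("off")
E
python3 - <<'E'
from h import *
pick((.4545,.1497),-19,.0065,50,25);place((.5318,-.3784),-19,.0097,38)
E
```

```text
at t22.7 tcp [ 0.4548  0.1497 -0.023 ] w 50.3mm gf 0.0 F [-1.2  0.6  0.2]
grip t23.2 tcp [ 0.4547  0.1497 -0.0233] w 23.4mm gf 15.0 F [-0.2  0.4  5.6]
up t24.0 tcp [0.4541 0.1496 0.0794] w 23.4mm gf 15.0 F [-0.5 -0.5 -0.1]
touch True
down t27.3 tcp [ 0.5317 -0.3785 -0.0207] w 23.8mm gf 15.0 F [0.1 0.2 4.9]
off t28.8 tcp [ 0.5314 -0.378   0.0792] w 38.1mm gf 0.0 F [-0.3  0.5 -1.1]
```

```bash
python3 - <<'E'
from h import *
pick((.4596,-.1252),-19,.0068,50,25);place((.5156,-.4257),-19,.0099,38)
pick((.3621,.2642),-17,.0068,64,40);place((.6214,.0968),-17,.0099,54)
p,d=camera("top");np.savez("top2.npz",p=p,d=d);cv2.imwrite("pics/t2.png",cv2.resize(np.clip(p[125:280,110:450]*1.7,0,255).astype(np.uint8),None,fx=2.35,fy=2.35))
E
```

```text
at t31.2 tcp [ 0.4599 -0.1255 -0.0228] w 50.1mm gf 0.0 F [-0.4 -0.8  0.6]
grip t31.7 tcp [ 0.4598 -0.1252 -0.023 ] w 23.2mm gf 15.0 F [-1.2 -0.3  6.3]
up t32.6 tcp [ 0.4591 -0.125   0.0794] w 23.6mm gf 15.0 F [ 0.1 -0.1 -0.2]
touch True
down t35.0 tcp [ 0.5156 -0.4258 -0.0202] w 23.7mm gf 15.0 F [-0.4 -0.6  3.7]
off t36.5 tcp [ 0.5152 -0.4253  0.0792] w 37.8mm gf 0.0 F [ 0.7  0.7 -0.5]
at t40.6 tcp [ 0.3624  0.2643 -0.0228] w 63.9mm gf 0.0 F [ 0.2 -0.1 -0.3]
grip t41.1 tcp [ 0.3623  0.2643 -0.023 ] w 38.6mm gf 15.0 F [-0.5  0.2  6.7]
up t41.9 tcp [0.3617 0.264  0.0794] w 38.5mm gf 15.0 F [ 0.4 -0.  -0.4]
touch True
down t44.4 tcp [ 0.6214  0.0968 -0.0203] w 38.2mm gf 15.0 F [ 1.  -0.1  1.9]
off t45.9 tcp [0.6208 0.0968 0.0792] w 54.1mm gf 0.0 F [ 0.5 -1.2  0.8]
```

View pics/t2.png

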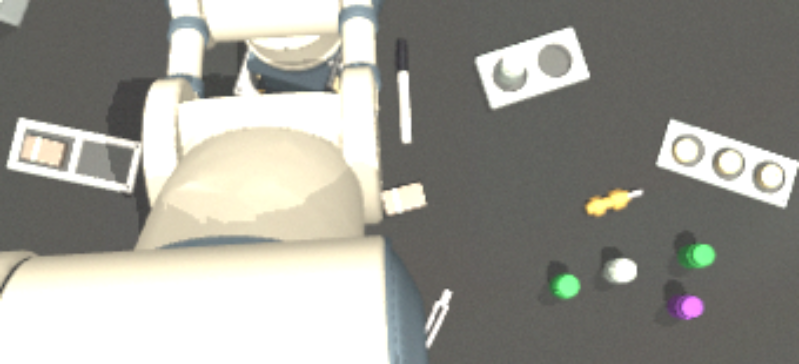

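Both small mounts sit in their recesses at crop (729,163) and (770,178). The arm hides the large tray. Next are the billet and the vial.

```bash
python3 - <<'E'
from h import *
print("stand recess",onplane("top",[(346.2,150.7)],.02).round(4))
pick((.490,.0042),14,.0068,56,28,f=30);place((.5355,.3618),-11.5,.0099,42)
pick((.4053,-.2425),15,.018,60,28,f=15,zt=.14);place((.6532,-.1742),17.7,.023,40,zt=.14)
p=[.40,-.35,.15];reach(p,ori(-70,p));say("")
P,d=camera("top");np.savez("top3.npz",p=P,d=d);cv2.imwrite("pics/t3.png",cv2.resize(np.clip(P[125:280,110:450]*1.7,0,255).astype(np.uint8),None,fx=2.35,fy=2.35))
s,e=camera("scene");np.savez("scene3.npz",p=s,d=e);cv2.imwrite("pics/s3.png",cv2.resize(np.clip(s[130:290,60:540]*1.4,0,255).astype(np.uint8),None,fx=1.66,fy=1.66))
E
```

```text
stand recess [[ 0.6521 -0.1759  0.02  ]]
at t47.9 tcp [ 0.4904  0.0043 -0.0228] w 56.3mm gf 0.0 F [-0.   0.2  0.4]
grip t48.5 tcp [ 0.4901  0.0042 -0.023 ] w 27.8mm gf 30.0 F [-0.9  0.   6.7]
up t49.3 tcp [0.4895 0.0042 0.0794] w 27.6mm gf 30.0 F [ 0.9 -0.2  0.2]
touch True
down t52.0 tcp [ 0.5355  0.3619 -0.02  ] w 27.6mm gf 30.0 F [-0.6 -0.8  7.2]
off t53.4 tcp [0.535  0.3615 0.0792] w 41.9mm gf 0.0 F [-0.2  0.1 -0.5]
at t57.3 tcp [ 0.4056 -0.2427 -0.0115] w 59.9mm gf 0.0 F [ 0.2  1.3 -0.8]
grip t57.9 tcp [ 0.4053 -0.2426 -0.0119] w 27.7mm gf 15.0 F [-0.2  0.   2.9]
up t58.9 tcp [ 0.4049 -0.2422  0.1094] w 27.7mm gf 15.0 F [ 0.   0.9 -0.2]
touch True
down t61.3 tcp [ 0.6532 -0.1742 -0.007 ] w 27.3mm gf 15.0 F [-0.1  0.6  4. ]
off t62.9 tcp [ 0.6526 -0.174   0.109 ] w 39.8mm gf 0.0 F [-0.  -0.3  0.1]
 t64.0 tcp [ 0.4006 -0.3498  0.1497] w 39.8mm gf 0.0 F [ 1.1 -0.4 -0.8]
```

View pics/t3.png

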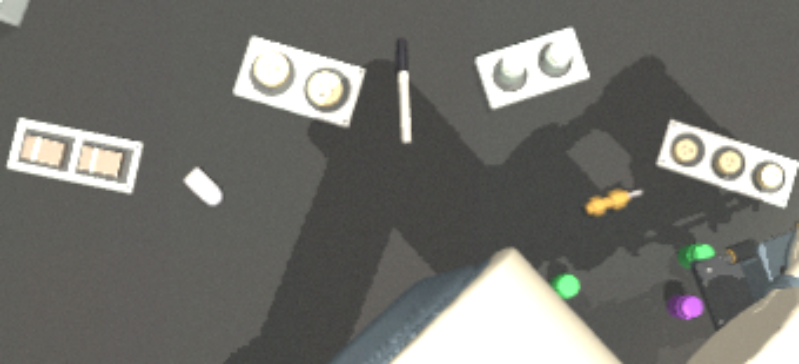

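View pics/s3.png

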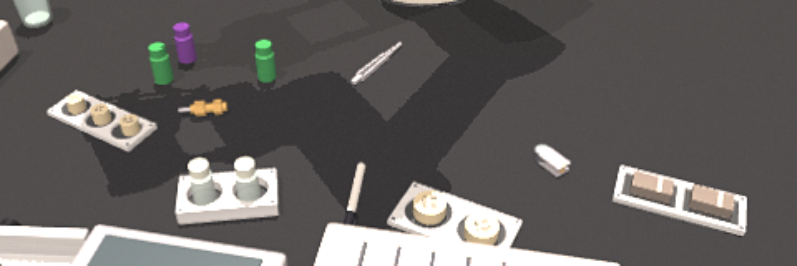

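All five are in place and upright: small mounts at crop (729,163) and (770,178), large (325,90), billet (102,160), vial (558,55). I'll check the top heights against the neighbours already seated, and hand in only if they match.

```bash
python3 - <<'E'
from h import *
W=cloud("top",np.load("top3.npz")["d"])
def z(c): u,v=int(c[0]/2.35+110.5),int(c[1]/2.35+125.5);return np.median(W[v-1:v+2,u-1:u+2,2])
ok=True
for n,a,r in(("s1",(729,161),(686,149)),("s2",(770,176),(686,149)),("L",(325,88),(271,70)),("B",(102,159),(43,150)),("V",(556,49),(511,65))):
    print(n,z(a).round(4),z(r).round(4));ok&=abs(z(a)-z(r))<.004
print(ok)
if ok: dwell(.5);print(job_done())
E
```

```text
s1 0.0245 0.0234
s2 0.0232 0.0234
L 0.0226 0.0217
B 0.0189 0.0219
V 0.0649 0.0661
True
the job is handed in; nothing more can be done
None
```

All five samples are back in their own trays, seated flat and released with the vial upright, and the job was handed in at about 65 s of the 120 s; one early grasp closed on nothing and moved nothing, because the reported TCP lies 30 mm beyond the real fingertips, which I corrected for after that.

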